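# Gauge two sleeves and hold the case lid open

## Task

Two steel sleeves look alike from the side: slide the one with the wider bore, which fits the gauge pin, all the way down onto the pin and let it go, and stand the other one upright in the glass reject dish. Then take the bar handle on the sprung lid of the grey case, raise the lid to about 60 degrees from shut, and finish while still holding it there steadily by the handle (it would snap shut), so that a colleague can load the case. Leave the beaker, the stopper, the weight and the screwdriver where they are.

Things in the scene. Friction and masses are not known exactly. Their poses are not given: they have to be found in the camera images.
- case: Grey rectangular case, fixed to the worktop, 150 (its x) x 180 (its y) x 70 mm high without the lid; origin at the centre of its underside, x points from its front (robot side) to its hinge side, z up. A thin steel quadrant on its -y side has ticks at 30, 60 (the longest) and 90 degrees of lid opening.
- lid_hinge (a point): Point on the hinge axis, at the middle of the case's far upper rim (case frame x +75, y 0, z +70 mm). The axis runs along the case's y. This point is fixed to the case.
- lid (a joint): Lid opening angle in rad: 0 shut, growing as the front edge rises and swings back over the hinge; stop at 1.9. 60 degrees is 1.047. A spring and the lid's weight close it: holding it at 60 degrees takes roughly 4 N at the handle. The grey lid plate is 152 x 180 x 8 mm.
- handle (a point): Round steel bar handle on the lid, 10 mm thick, along the case's y, 90 mm clear between its posts. Origin: middle of the bar, 34 mm off the lid's outer face, z away from that face. Lid shut: 130 mm in front of the hinge axis, 42 mm above it (112 mm above the worktop); turns with the lid about that axis. The bar can turn between finger pads, so the tool may keep pointing down.
- gauge: Fixed steel gauge: square base 60 x 60 x 12 mm with an upright pin of 14 mm diameter at its centre; the pin stands 45 mm above the base (top 57 mm above the worktop), its last 6 mm tapered to 7 mm diameter. Origin at the centre of the underside, z up.
- gauge_seat (a point): Foot of the pin: on the pin's axis at the top face of the gauge base, 12 mm above the worktop, z up.
- wide_sleeve: Loose upright steel sleeve (tube), outside diameter 30, height 40, bore 17 mm: it fits the pin. Origin at the centre of its lower end, z along the bore.
- narrow_sleeve: Loose upright steel sleeve (tube), outside diameter 30, height 40, bore 10 mm: it does not fit the pin. Origin at the centre of its lower end, z along the bore.
- reject_dish: Loose shallow open glass dish, outside diameter 64, height 14 mm, floor about 2 mm thick; origin at the centre of its underside, z up.
- beaker: Bystander: small glass beaker, 44 mm diameter, 58 mm high; origin at the centre of its underside.
- stopper: Bystander: brown rubber stopper, 27 mm diameter, 26 mm high; origin at the centre of its underside.
- weight_1: Bystander: the largest calibration weight, brass, 32 mm diameter, 46 mm high; origin at the centre of its underside.
- screwdriver: Bystander: screwdriver with a red handle, 171 mm long, lying on the worktop; origin at its middle.

How it is judged:
On the way:
1. with the lid still shut, the wider-bored sleeve is fully down on the gauge pin and let go, and the other stands released in the reject dish (horizontal distance between wide_sleeve and gauge_seat below 0.006 m and angle between the z axis of wide_sleeve and the z axis of gauge_seat, either way round below 0.15 rad and (z of wide_sleeve in the frame of gauge_seat between -0.004 and 0.005 m or (z of wide_sleeve in the frame of gauge_seat between 0.036 and 0.045 m and angle between wide_sleeve's own z axis and vertical above 2.8 rad)) and horizontal distance between narrow_sleeve and reject_dish below 0.025 m and angle between the z axis of narrow_sleeve and the z axis of reject_dish, either way round below 0.15 rad and angle between reject_dish's own z axis and vertical below 0.1 rad and (z of narrow_sleeve in the frame of reject_dish below 0.01 m or (z of narrow_sleeve in the frame of reject_dish below 0.05 m and angle between narrow_sleeve's own z axis and vertical above 2.8 rad)) and linear speed of each of wide_sleeve, narrow_sleeve below 0.02 m/s and contact force between the fingers and wide_sleeve below 0.1 N and contact force between the fingers and narrow_sleeve below 0.1 N and value of joint lid below 0.1 rad), for 0.2 s.
At the end, for the whole second after the job is handed in: Lid still, held by fingers on its bar handle (over 1 N) at 60 degrees within about 7 (0.927 to 1.167 rad); wide sleeve (either end up) within 5 mm of the gauge base and 6 mm of the pin axis; narrow sleeve upright in the level dish within 25 mm of its centre; sleeves at rest (horizontal distance between wide_sleeve and gauge_seat below 0.006 m and angle between the z axis of wide_sleeve and the z axis of gauge_seat, either way round below 0.15 rad and (z of wide_sleeve in the frame of gauge_seat between -0.004 and 0.005 m or (z of wide_sleeve in the frame of gauge_seat between 0.036 and 0.045 m and angle between wide_sleeve's own z axis and vertical above 2.8 rad)) and horizontal distance between narrow_sleeve and reject_dish below 0.025 m and angle between the z axis of narrow_sleeve and the z axis of reject_dish, either way round below 0.15 rad and angle between reject_dish's own z axis and vertical below 0.1 rad and (z of narrow_sleeve in the frame of reject_dish below 0.01 m or (z of narrow_sleeve in the frame of reject_dish below 0.05 m and angle between narrow_sleeve's own z axis and vertical above 2.8 rad)) and linear speed of each of wide_sleeve, narrow_sleeve below 0.02 m/s and value of joint lid between 0.927 and 1.167 rad and velocity of joint lid between -0.1 and 0.1 rad/s and contact force between the fingers and lid_c0 above 1 N); the arm keeps its last pose, push and grip.
It fails at once if a bystander (beaker, stopper, weight or screwdriver) is moved more than 30 mm (distance of any of beaker, stopper, weight_1, screwdriver from where it was at the start of the episode above 0.03 m).
It also fails if it takes over 64 s, if anything falls off the work surface, if the arm or the gripper's body presses on something with over 40 N, if the wrist force passes 120 N, or if a joint passes its speed limit or range.

## Robot

A 6-joint arm with a two-finger parallel gripper is mounted at the origin on a cart in front of the work surface, level with it; the furniture and walls round the work are solid. World frame = base frame: x ahead of the robot, y to its left, z up, the work surface at z = 0. Lengths are in m, angles in rad, forces in N, time in s.
With the tool pointing down it reaches from about 0.4 to 0.825 m from the base axis. Payload 7 kg.
Tool frame: the origin (TCP) lies on the centre line of the jaws, within the pads' length; the fingertips stand 22 mm ahead of it and the grasp point (between the pads) lies 3 mm ahead of it; z points along the fingers, y is the line along which they close (so a half turn about z gives the same grasp; the last joint's range is limited). The gripper opens to 85 mm and grips with 20 to 120 N. Pads are 22 mm wide; open, the fingers measure 114 mm over their backs; the gripper's body (76 mm by 85 mm) begins 54 mm behind the grasp point. The pads swing forward as they close: fully open they stand 13 mm farther back than shut.
Start: joints at [-0.982, 0.359, 0.012, 0, -1.224, -0.288], TCP at [0.2, -0.645, 0.253] pointing down, gripper open.
Joint ranges: [-3.07, 3.07], [-1.43, 2.12], [-1.02, 1.25], [-3.03, 1.67], [-3.05, -0], [-3.03, 3.03]. Speed limits (rad/s): [2.39, 2.39, 3.01, 3.14, 3.14, 3.14].

## Interface

Orientations are given as a rotation vector (axis times angle).
In Python, from bench import * gives the robot as it stands.
- The arm moves only by the tool run_rows, called after ">>>" as name(argument=value, ...) on one line, values as JSON. Schema: {"type":"object","properties":{"ticks":{"type":"array","items":{"type":"array","items":{"type":"array","items":{"type":"number"},"minItems":6,"maxItems":6},"minItems":1,"maxItems":20},"minItems":1,"maxItems":1},"aperture":{"type":"number"},"grip_force":{"type":"number"},"only":{"type":"string"},"quiet":{"type":"boolean"},"lines":{"type":"string"}},"required":["ticks"],"additionalProperties":false}. ticks is a list that holds a single list of rows (three levels of brackets), with 1 to 20 rows, each of 6 numbers: dx, dy, dz in shares of the most that a row can go, 1 being 62.5 mm, then a rotation vector rx, ry, rz in shares of pi rad (1.0 is pi rad); each row shifts and turns the commanded pose from where the row before left it, along the tool's axes as they then stand; what a row does not reach is not made up. A row lasts 1/8 s, in which the tool goes at most 0.0625 m and 0.188 rad, less where a joint would pass 70% of its speed; a pose out of reach is approached as far as the arm can. aperture is the finger opening in m, set as the call begins (left out keeps the last). The fingers move at their own pace and stop on an object; grip_force is the grip in N (left out, the last holds). Time passes only in rows, so rows that do not move let the fingers close. The tool returns the time, the measured TCP pose, the force, the opening and the grip force at its end. only (a regular expression) keeps the lines of the reply that match it, lines (a string "A,B") keeps lines A to B, and quiet returns only ok. Shift and turn numbers lie between -1 and 1, and a call with a number outside is refused. Input that does not fit is refused with a message, and nothing moves.
- state(): the state, without advancing time (a new reading comes with each control period).
- capture(name): name is "scene" or "top" or "wrist"; returns a dict with "frame" (384x512x3 uint8, red, green, blue), "camera_matrix" (3x3 intrinsics, pixels), "R" (3x3) and "t" (3): a world point X has camera coordinates R X + t. Camera axes: x right, y down, z forward; pixel columns grow to the right and rows downward; lengths in m; the calibration is good to about 2 mm. A picture is of the moment at which its call begins. There is no depth.
- hand_in(): hands the job in; it is judged then, once.
The state is a dict: "time_s": time; "joint_positions": joint angles; "dq": joint speeds; "joint_torque": joint torques, N m; "ee_pos": TCP position; "ee_rot": TCP orientation; "contact_force": force on the tool from outside, world axes, zero at the start; "torque": the same for the moment, N m; "finger_gap": finger opening in m; "gripper_force": force on a finger pad.
Only numpy, scipy, OpenCV 4.12 (cv2) and the standard library are available. Lean on these libraries where they do the work, as an engineer would, in place of code of your own. Each camera call takes 0.05 s, during which the arm holds its last target. There are 200 camera calls.

## Working session

There is one attempt and no reset: what is moved stays moved. The work goes in short steps, Python scripts to look and compute and a tool call to move; the robot and the scene stay as the last step left them, time stands still between calls to the robot, and variables do not carry over. Pictures are saved under pics/ and viewed, at most 10 in all, crops included, and the job is handed in when it is done.

```bash
mkdir -p pics
```

Run:
```python
from bench import *
import cv2,pickle
d={}
for n in("scene","top","wrist"):
    c=capture(n);d[n]=c
    cv2.imwrite(f"pics/{n}0.png",c["frame"][:,:,::-1])
pickle.dump(d,open("c0.pkl","wb"))
for n in d: print(n,d[n]["camera_matrix"].tolist(),d[n]["R"].round(3).tolist(),d[n]["t"].tolist())
print(state())
t=cv2.resize(d["top"]["frame"][:,:,::-1],(800,600),interpolation=cv2.INTER_CUBIC);cv2.imwrite("pics/t0.png",t)
t=cv2.resize(d["scene"]["frame"][:,:,::-1],(800,600),interpolation=cv2.INTER_CUBIC);cv2.imwrite("pics/s0.png",t)
```

```text
scene [[488.12113084001817, 0.0, 256.36014005612924], [0.0, 488.12113084001817, 195.173792819586], [0.0, 0.0, 1.0]] [[-0.685, -0.728, -0.024], [-0.401, 0.404, -0.822], [0.608, -0.554, -0.569]] [0.28930535589712003, 0.3118556443664844, 0.9954374545827435]
top [[460.1160529042273, 0.0, 249.25251905830993], [0.0, 460.1160529042273, 187.57608943022294], [0.0, 0.0, 1.0]] [[0.009, -1.0, 0.001], [-0.987, -0.01, -0.158], [0.158, 0.0, -0.987]] [-0.10103913319056733, 0.5442977810470906, 1.3744893930943636]
wrist [[266.8560058968622, 0.0, 256.7549778707608], [0.0, 266.8560058968622, 189.78296554801383], [0.0, 0.0, 1.0]] [[-0.298, 0.955, 0.003], [0.912, 0.283, 0.297], [0.283, 0.091, -0.955]] [0.6737532399203485, -0.03811187820729281, 0.38053017341932244]
{'time_s': 0.15, 'joint_positions': array([-9.81863762e-01,  3.59203641e-01,  1.12974702e-02, -2.05422970e-04,
       -1.22409177e+00, -2.88077413e-01]), 'dq': array([ 4.09287480e-04, -1.27737722e-03,  1.74100400e-03,  1.43424260e-03,
       -1.96064037e-06,  5.88574037e-04]), 'joint_torque': array([-8.52535936e-05, -5.83878136e+01,  2.93649137e+01,  6.94055781e+00,
       -4.30367028e-03, -1.84544945e-06]), 'ee_pos': array([ 0.19988709, -0.644396  ,  0.25261211]), 'ee_rot': array([ 4.70642976e-01, -3.10579934e+00, -1.83753376e-03]), 'contact_force': array([-0.23569311, -0.56061177, -0.1691689 ]), 'torque': array([-0.01831729,  0.01777015,  0.0090904 ]), 'gripper_force': 0.0, 'finger_gap': 0.08507539465143586}
```

View pics/t0.png

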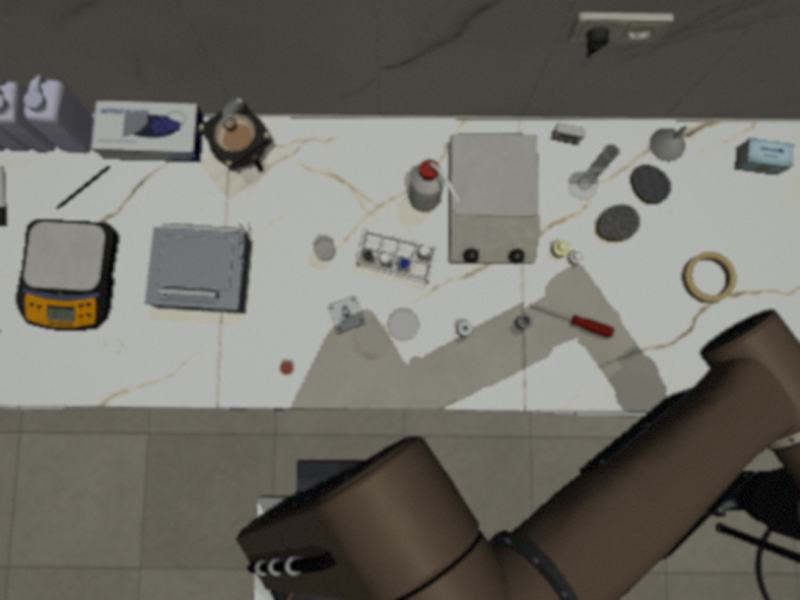

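View pics/s0.png

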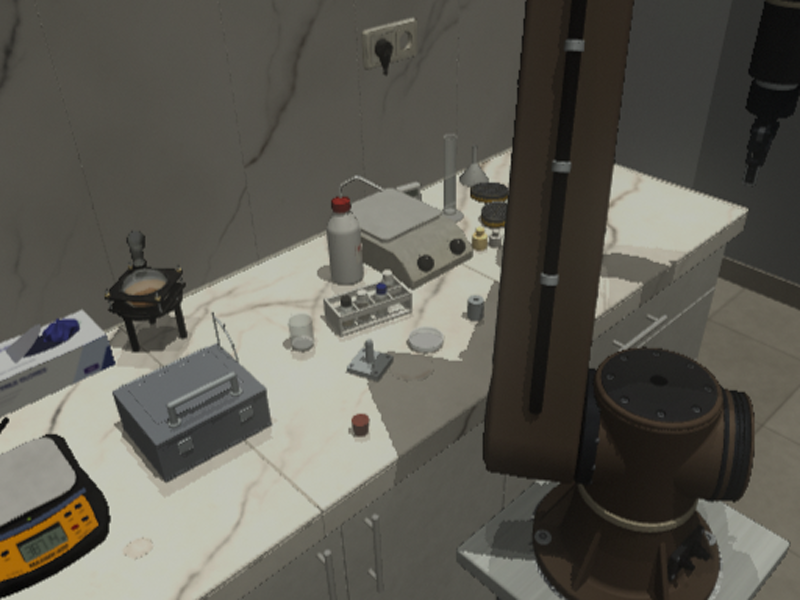

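The top view shows the case at (198,268) with its handle at (188,293), the gauge at (347,314), the dish at (403,323), and the sleeves at (463,328) and (522,323). The screwdriver tip is near (530,305), next to the right sleeve. I'll enlarge these next.

Run:
```python
import cv2,pickle,numpy as np
d=pickle.load(open("c0.pkl","rb"));f=d["top"]["frame"][:,:,::-1]
a=cv2.resize(f[180:235,205:365],None,fx=5,fy=5,interpolation=cv2.INTER_CUBIC)
b=cv2.resize(f[138:203,85:165],None,fx=5,fy=5,interpolation=cv2.INTER_CUBIC)
o=np.zeros((600,800,3),np.uint8);o[:275]=a;o[275:600,:400]=b
w=d["scene"]["frame"][:,:,::-1]
c=cv2.resize(w[180:230,270:350],None,fx=5,fy=5,interpolation=cv2.INTER_CUBIC);o[275:525,400:800]=c
cv2.imwrite("pics/crop1.png",o)
```

```text
(no output)
```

View pics/crop1.png

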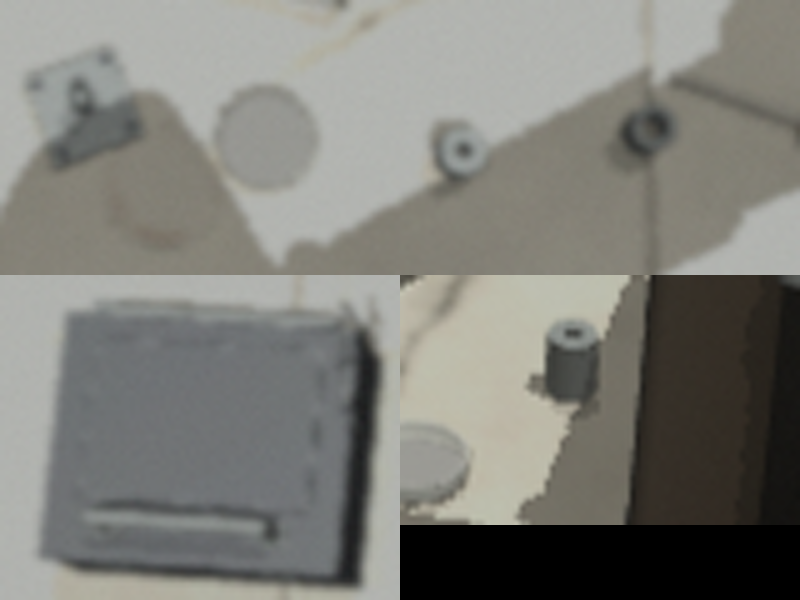

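The crop shows the small-bore sleeve centred at (463,150) and the wide-bore one at (653,128), just left of the screwdriver tip at (672,80). The gauge base centre is (86,107), the dish is (267,138), and the handle bar runs from (85,517) to (272,527).

Create h.py:
```python
import numpy as np
from scipy.spatial.transform import Rotation as Ro
def ray(c,u,v,z):
    K,R,t=map(np.array,(c["camera_matrix"],c["R"],c["t"]))
    d=R.T@np.linalg.inv(K)@[u,v,1]; o=-R.T@t
    return (o+d*(z-o[2])/d[2]).round(4)
def proj(c,X):
    K,R,t=map(np.array,(c["camera_matrix"],c["R"],c["t"]));p=K@(R@X+t);return (p[:2]/p[2]).round(1)
def totool(s,dp): return Ro.from_rotvec(s["ee_rot"]).inv().apply(dp).round(4)
```

Run:
```python
from h import *;import pickle
from bench import *
d=pickle.load(open("c0.pkl","rb"));c=d["top"]
for n,u,v,z,oy,ox,y0 in [("narrow",463,150,.04,180,205,0),("wide",653,128,.04,180,205,0),("gauge",86,107,.012,180,205,0),("pintop",80,92,.057,180,205,0),("dish",267,138,.012,180,205,0),("h1",85,517,.112,138,85,275),("h2",272,527,.112,138,85,275),("cfl",42,557,.078,138,85,275),("cfr",345,583,.078,138,85,275),("scr",672,80,.005,180,205,0)]:
    X=ray(c,(u+.5)/5-.5+ox,(v+.5-y0)/5-.5+oy,z);print(n,X,proj(d["scene"],X)*1.5625,proj(d["wrist"],X))
s=state();print(Ro.from_rotvec(s["ee_rot"]).as_matrix().round(3))
```

```text
narrow [ 0.4788 -0.2435  0.04  ] [475.46875 298.59375] [431.7 389.6]
wide [ 0.4935 -0.3603  0.04  ] [510.625   271.40625] [365.4 380.8]
gauge [ 0.5068 -0.0102  0.012 ] [370.78125 360.3125 ] [524.4 411.2]
pintop [ 0.5101 -0.009   0.057 ] [367.65625 338.75   ] [548.5 440.5]
dish [ 0.4883 -0.1238  0.012 ] [425.625  336.5625] [477.4 391.8]
h1 [0.5348 0.3369 0.112 ] [168.90625 405.78125] [746.7 528.5]
h2 [0.5299 0.2271 0.112 ] [237.03125 372.03125] [697.1 515.8]
cfl [0.5157 0.3723 0.078 ] [157.65625 442.96875] [737.8 497.8]
cfr [0.5017 0.19   0.078 ] [271.5625  386.71875] [661.6 474.4]
scr [ 0.5285 -0.3795  0.005 ] [502.1875  276.09375] [340.5 373.3]
[[-0.955 -0.296 -0.001]
 [-0.296  0.955  0.001]
 [ 0.     0.001 -1.   ]]
```

View pics/wrist0.png

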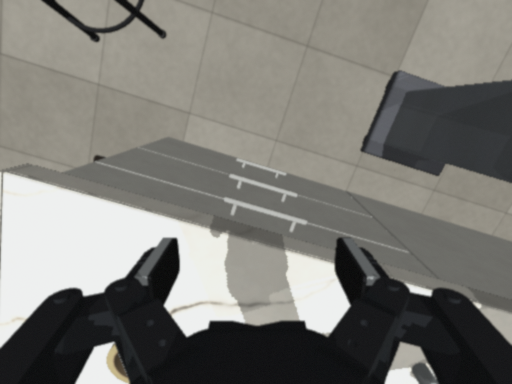

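Careful with the scale: shifts go in shares of 62.5 mm and turns go in shares of pi rad. That gives: -0.0456 m is -0.7296, 0.0231 m is 0.3696, 0.17 rad / 3.1416 = 0.0541.

>>> run_rows(ticks=[[[-0.7296, 0.3696, 0.16, 0, 0, 0], [-0.7296, 0.3696, 0.16, 0, 0, 0], [-0.7296, 0.3696, 0.16, 0, 0, 0], [-0.7296, 0.3696, 0.16, 0, 0, 0], [-0.7296, 0.3696, 0.16, 0, 0, 0], [-0.7296, 0.3696, 0.16, 0, 0, 0], [-0.7296, 0.3696, 0.16, 0, 0, 0], [-0.7296, 0.3696, 0.16, 0, 0, 0], [0, 0, 0, 0, 0, 0.0541], [0, 0, 0, 0, 0, 0.0541], [0, 0, 0, 0, 0, 0.0541], [0, 0, 0, 0, 0, 0], [0, 0, 0, 0, 0, 0]]], aperture=0.06, grip_force=40)

```text
time_s: 1.78
ee_pos: [0.4935, -0.3601, 0.1732]
ee_rot: [-0.322, -3.125, -0.0]
contact_force: [0.5, -0.2, 0.4]
finger_gap: 0.0602
gripper_force: 0.0
```

Run:
```python
from h import *
from bench import *
import cv2,pickle
c=capture("wrist");t=capture("top");pickle.dump((c,t),open("c1.pkl","wb"))
o=np.zeros((584,512,3),np.uint8);o[:384]=c["frame"][:,:,::-1]
o[384:584,:480]=cv2.resize(t["frame"][185:235,300:420,::-1],None,fx=4,fy=4,interpolation=2)
cv2.imwrite("pics/w1.png",o)
s=state();print(s["joint_positions"].round(3));print(Ro.from_rotvec(s["ee_rot"]).as_matrix().round(3))
for X in [(.4935,-.3603,.04),(.5285,-.3795,.005),(.4935,-.3603,0),(.4788,-.2435,.04),(.4883,-.1238,.012)]: print(X,proj(c,np.array(X)),proj(t,np.array(X)))
```

```text
[-0.311  0.316 -0.243 -0.    -1.012 -1.467]
[[-0.979  0.205 -0.   ]
 [ 0.205  0.979  0.   ]
 [ 0.     0.    -1.   ]]
(0.4935, -0.3603, 0.04) [256.1 186.8] [335.2 205.2]
(0.5285, -0.3795, 0.005) [246.1 209.7] [339.  195.6]
(0.4935, -0.3603, 0) [256.2 176.7] [332.8 206.7]
(0.4788, -0.2435, 0.04) [373.3 148.4] [297.2 209.6]
(0.4883, -0.1238, 0.012) [479.1 129.9] [258.  207.2]
```

View pics/w1.png

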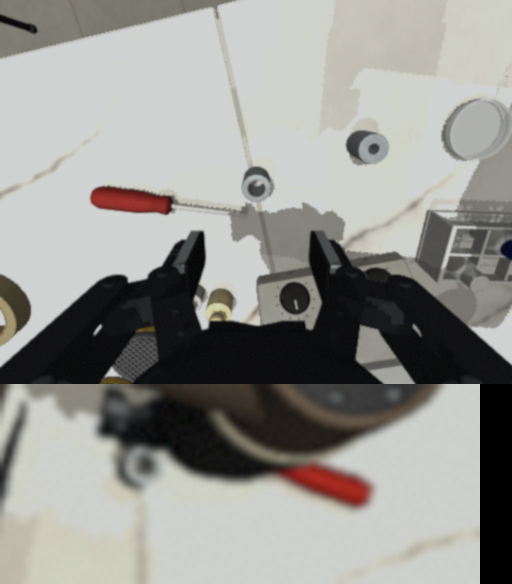

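The wrist view shows the wide bore at (257,185) and the narrow one at (374,149), each within 2 px of prediction. The screwdriver tip at (243,211) is clear of the finger line, so I'll grasp.

Scaled: 0.045 m is 0.72, 0.03 m is 0.48.

>>> run_rows(ticks=[[[0, 0, 0.72, 0, 0, 0], [0, 0, 0.72, 0, 0, 0], [0, 0, 0.48, 0, 0, 0], [0, 0, 0.24, 0, 0, 0], [0, 0, 0, 0, 0, 0], [0, 0, 0, 0, 0, 0]]])

```text
time_s: 2.62
ee_pos: [0.4945, -0.3605, 0.0396]
ee_rot: [0.327, 3.123, -0.001]
contact_force: [-0.7, -0.6, 0.2]
finger_gap: 0.0598
gripper_force: 0.0
```

>>> run_rows(ticks=[[[0, 0, 0, 0, 0, 0], [0, 0, 0, 0, 0, 0], [0, 0, 0, 0, 0, 0], [0, 0, 0, 0, 0, 0], [0, 0, 0, 0, 0, 0], [0, 0, 0, 0, 0, 0]]], aperture=0.02, grip_force=40)

```text
time_s: 3.38
ee_pos: [0.4943, -0.3603, 0.0397]
ee_rot: [0.327, 3.123, -0.001]
contact_force: [-0.8, 1.7, 5.7]
finger_gap: 0.0292
gripper_force: 39.1
```

>>> run_rows(ticks=[[[0, 0, -0.64, 0, 0, 0], [0, 0, -0.8, 0, 0, 0], [0, 0, -0.64, 0, 0, 0], [0, 0, 0, 0, 0, 0]]])

```text
time_s: 3.88
ee_pos: [0.4955, -0.3609, 0.1727]
ee_rot: [0.327, 3.117, -0.003]
contact_force: [-0.3, -0.1, -1.0]
finger_gap: 0.0293
gripper_force: 39.7
```

Run:
```python
from h import *
from bench import *
s=state();print(totool(s,np.array([.5075,-.010,.17])-s["ee_pos"]))
```

```text
[0.061  0.3458 0.0018]
```

Scaled: 0.0494 m is 0.7904, 0.0087 m is 0.1392.

>>> run_rows(ticks=[[[0.1392, 0.7904, 0, 0, 0, 0], [0.1392, 0.7904, 0, 0, 0, 0], [0.1392, 0.7904, 0, 0, 0, 0], [0.1392, 0.7904, 0, 0, 0, 0], [0.1392, 0.7904, 0, 0, 0, 0], [0.1392, 0.7904, 0, 0, 0, 0], [0.1392, 0.7904, 0, 0, 0, 0], [0, 0, 0.4, 0, 0, 0], [0, 0, 0.4, 0, 0, 0], [0, 0, 0, 0, 0, 0], [0, 0, 0, 0, 0, 0]]])

```text
time_s: 5.25
ee_pos: [0.5061, -0.0093, 0.1188]
ee_rot: [0.328, 3.124, -0.0]
contact_force: [-0.3, 0.5, -0.2]
finger_gap: 0.0289
gripper_force: 39.9
```

Run:
```python
from h import *
from bench import *
import cv2,pickle
s=state();d={n:capture(n) for n in("scene","top","wrist")};pickle.dump((s,d),open("c2.pkl","wb"))
p=s["ee_pos"]
o=np.zeros((600,800,3),np.uint8);o[:300,:400]=cv2.resize(d["wrist"]["frame"][100:250,156:356,::-1],None,fx=2,fy=2,interpolation=2)
def crop(n,X,w,h,k):
    u,v=proj(d[n],X).astype(int);print(n,u-w//2,v-h//2,"centre",proj(d[n],X));return cv2.resize(d[n]["frame"][v-h//2:v+h//2,u-w//2:u+w//2,::-1],None,fx=k,fy=k,interpolation=2)
o[:300,400:]=crop("top",np.array([.51,-.01,.06]),80,60,5)
o[300:,:400]=crop("scene",np.array([.51,-.01,.06]),80,60,5)
cv2.imwrite("pics/g2.png",o)
for n in d: print(n,"grip",proj(d[n],p-[0,0,.04]),"pintop",proj(d[n],np.array([.5085,-.0096,.057])),"seat",proj(d[n],np.array([.5068,-.0102,.012])))
```

```text
top 180 167 centre [220.9 197.9]
scene 195 185 centre [235.6 215.8]
scene grip [236.  210.7] pintop [235.9 217. ] seat [237.3 230.6]
top grip [220.2 198.3] pintop [220.8 198.5] seat [221.8 201. ]
wrist grip [255.9 226.5] pintop [256.3 216.8] seat [255.2 195.4]
```

View pics/g2.png

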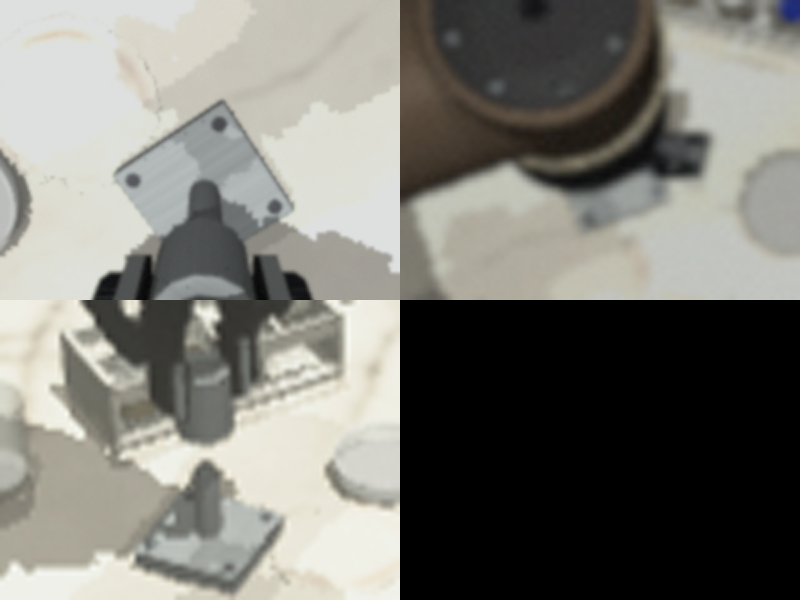

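Run:
```python
from h import *
import pickle
s,d=pickle.load(open("c2.pkl","rb"));p=s["ee_pos"];w=d["wrist"]
for dx in(-.003,-.0015,0,.0015,.003):
    b=p+[dx,-.2*dx,-.0397]; f=np.array([.5075+dx,-.010,.012])
    print(dx,"sleeve bottom near edge",proj(w,b+[-.0147,.003,0]),"scene bottom c",proj(d["scene"],b),"top-far edge",proj(w,b+[-.0147,.003,.04]),"foot near edge",proj(w,f+[-.0069,.0014,0]),"pintop scene",proj(d["scene"],f+[0,0,.045]))
```

Run:
```python
import pickle,cv2,numpy as np
s,d=pickle.load(open("c2.pkl","rb"));w=d["wrist"]["frame"].astype(int).sum(2)
print(w[180:252,258]//3)
```

```text
-0.003 sleeve bottom near edge [255.7 200.9] scene bottom c [236.6 211.2] top-far edge [255.5 228.2] foot near edge [254.8 185.5] pintop scene [237.  217.6]
-0.0015 sleeve bottom near edge [255.7 203.1] scene bottom c [236.3 210.9] top-far edge [255.5 231. ] foot near edge [255.2 187.1] pintop scene [236.6 217.3]
0 sleeve bottom near edge [255.7 205.4] scene bottom c [236.  210.6] top-far edge [255.6 233.8] foot near edge [255.5 188.6] pintop scene [236.2 217.1]
0.0015 sleeve bottom near edge [255.8 207.6] scene bottom c [235.7 210.3] top-far edge [255.6 236.5] foot near edge [255.9 190.2] pintop scene [235.9 216.9]
0.003 sleeve bottom near edge [255.8 209.8] scene bottom c [235.4 210. ] top-far edge [255.6 239.3] foot near edge [256.2 191.8] pintop scene [235.5 216.6]
[154 153 152 152 155 157 157 154 150 129 100  83  79  80  81  81  82  83
  82  83  84  83  83  82  73  66  65  67  70  74  77  76  77  77  79  78
  78  78  78  78  78  78  79  79  79  79  78  79  80  78  79  79  79  79
  79  79  86 105 136 155 158 154 150 148 148 147 141 120  88  66  63  60]
```

The scene crop shows the pin tip at (207,462) and the sleeve axis at column ~205. The wrist crop has both at column ~204. They line up sideways; the edges suggest moving about 2 mm further in +x. I'll descend and watch the force.

Scaled: 0.015 m is 0.24, -0.002 m is -0.032.

>>> run_rows(ticks=[[[-0.032, 0, 0, 0, 0, 0], [0, 0, 0.24, 0, 0, 0], [0, 0, 0.16, 0, 0, 0], [0, 0, 0.064, 0, 0, 0], [0, 0, 0, 0, 0, 0]]])

```text
time_s: 6.02
ee_pos: [0.5075, -0.0097, 0.0887]
ee_rot: [-0.328, -3.123, 0.001]
contact_force: [0.0, -0.1, -1.0]
finger_gap: 0.0295
gripper_force: 39.9
```

>>> run_rows(ticks=[[[0, 0, 0.096, 0, 0, 0], [0, 0, 0.064, 0, 0, 0], [0, 0, 0, 0, 0, 0]]])

```text
time_s: 6.4
ee_pos: [0.5076, -0.0097, 0.079]
ee_rot: [-0.328, -3.124, 0.0]
contact_force: [0.5, -0.5, -0.3]
finger_gap: 0.0291
gripper_force: 39.9
```

Scaled: 0.01 m is 0.16, 0.005 m is 0.08.

>>> run_rows(ticks=[[[0, 0, 0.16, 0, 0, 0], [0, 0, 0.16, 0, 0, 0], [0, 0, 0.08, 0, 0, 0], [0, 0, 0, 0, 0, 0], [0, 0, 0.016, 0, 0, 0], [0, 0, 0, 0, 0, 0]]])

```text
time_s: 7.15
ee_pos: [0.508, -0.0095, 0.0535]
ee_rot: [0.328, 3.124, 0.0]
contact_force: [0.1, -0.4, -0.5]
finger_gap: 0.029
gripper_force: 39.9
```

>>> run_rows(ticks=[[[0, 0, 0, 0, 0, 0], [0, 0, 0, 0, 0, 0], [0, 0, 0, 0, 0, 0]]], aperture=0.06)

```text
time_s: 7.52
ee_pos: [0.5079, -0.0096, 0.0535]
ee_rot: [0.328, 3.124, 0.0]
contact_force: [-0.3, -0.3, 0.2]
finger_gap: 0.06
gripper_force: 0.0
```

>>> run_rows(ticks=[[[0, 0, -0.8, 0, 0, 0], [0, 0, -0.8, 0, 0, 0], [-0.0624, -0.752, 0, 0, 0, 0], [-0.0624, -0.752, 0, 0, 0, 0], [-0.0624, -0.752, 0, 0, 0, 0], [-0.0624, -0.752, 0, 0, 0, 0], [-0.0624, -0.752, 0, 0, 0, 0], [0, 0, 0, 0, 0, 0], [0, 0, 0, 0, 0, 0]]])

```text
time_s: 8.65
ee_pos: [0.4779, -0.2436, 0.1532]
ee_rot: [-0.33, -3.124, -0.0]
contact_force: [1.0, 0.4, 0.1]
finger_gap: 0.0599
gripper_force: 0.0
```

Run:
```python
from h import *
from bench import *
import cv2,pickle
s=state();d={n:capture(n) for n in("scene","top","wrist")};pickle.dump((s,d),open("c3.pkl","wb"))
o=np.zeros((600,800,3),np.uint8);o[:384,:512]=d["wrist"]["frame"][:,:,::-1]
o[384:600,:512]=cv2.resize(d["scene"]["frame"][190:244,200:328,::-1],None,fx=4,fy=4,interpolation=2)
cv2.imwrite("pics/n3.png",o)
w=d["wrist"]
print("narrow top",proj(w,np.array([.4788,-.2435,.04])),totool(s,np.array([.4788,-.2435,.04])-s["ee_pos"]))
print("dish",proj(w,np.array([.4883,-.1238,.012])),"pin",proj(w,np.array([.508,-.0095,.057])),proj(d["scene"],np.array([.508,-.0095,.057])))
```

```text
narrow top [255.7 193.7] [-0.0009  0.0003  0.1132]
dish [374.2 170.5] pin [535.4 177.9] [236.  217.1]
```

View pics/n3.png

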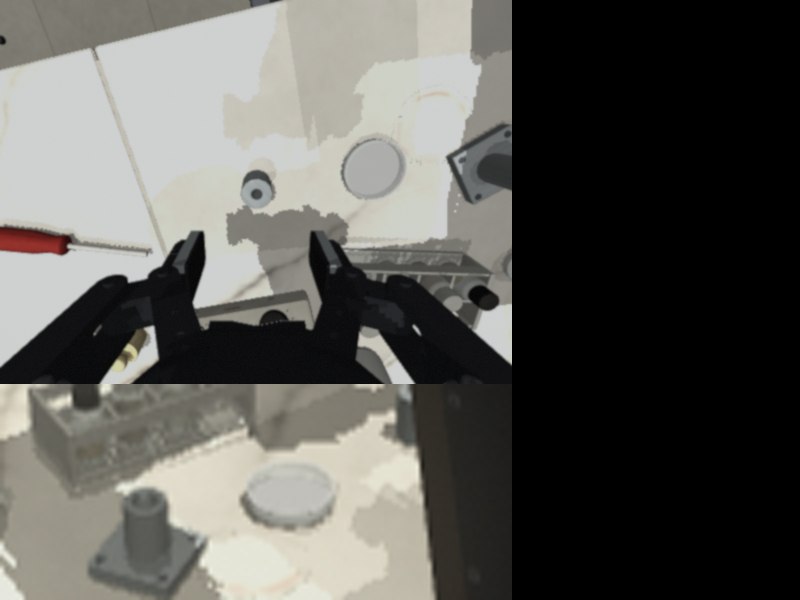

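The scene crop shows the wide sleeve fully down on the gauge, with its top at (147,497). In the wrist view the narrow sleeve is at (257,193) and the dish at (373,168), both as predicted.

Scaled: 0.045 m is 0.72, 0.04 m is 0.64.

>>> run_rows(ticks=[[[-0.016, 0, 0.72, 0, 0, 0], [0, 0, 0.64, 0, 0, 0], [0, 0, 0.32, 0, 0, 0], [0, 0, 0.128, 0, 0, 0], [0, 0, 0, 0, 0, 0], [0, 0, 0, 0, 0, 0]]])

```text
time_s: 9.55
ee_pos: [0.4799, -0.2436, 0.0413]
ee_rot: [0.327, 3.123, -0.0]
contact_force: [0.3, 0.1, 0.7]
finger_gap: 0.06
gripper_force: 0.0
```

>>> run_rows(ticks=[[[0, 0, 0, 0, 0, 0], [0, 0, 0, 0, 0, 0], [0, 0, 0, 0, 0, 0], [0, 0, 0, 0, 0, 0], [0, 0, 0, 0, 0, 0], [0, 0, 0, 0, 0, 0]]], aperture=0.02, grip_force=40)

```text
time_s: 10.3
ee_pos: [0.4795, -0.2438, 0.0412]
ee_rot: [0.328, 3.123, -0.0]
contact_force: [-1.4, 0.7, 5.0]
finger_gap: 0.0282
gripper_force: 39.2
```

>>> run_rows(ticks=[[[0, 0, -0.48, 0, 0, 0], [0, 0, -0.48, 0, 0, 0], [0, 0, 0, 0, 0, 0]]])

```text
time_s: 10.68
ee_pos: [0.4806, -0.2441, 0.1028]
ee_rot: [0.327, 3.12, -0.001]
contact_force: [0.7, -0.0, -0.7]
finger_gap: 0.0285
gripper_force: 39.8
```

Run:
```python
from h import *
from bench import *
s=state();print(totool(s,np.array([.4875,-.1238,.1])-s["ee_pos"]))
```

```text
[0.0183 0.1191 0.0028]
```

Scaled: 0.04 m is 0.64, 0.006 m is 0.096.

>>> run_rows(ticks=[[[0.096, 0.64, 0, 0, 0, 0], [0.096, 0.64, 0, 0, 0, 0], [0.096, 0.624, 0, 0, 0, 0], [0, 0, 0, 0, 0, 0], [0, 0, 0.48, 0, 0, 0], [0, 0, 0.32, 0, 0, 0], [0, 0, 0.112, 0, 0, 0], [0, 0, 0.016, 0, 0, 0], [0, 0, 0, 0, 0, 0], [0, 0, 0, 0, 0, 0]]])

```text
time_s: 11.92
ee_pos: [0.4854, -0.1244, 0.0428]
ee_rot: [-0.329, -3.123, 0.001]
contact_force: [-4.0, -0.9, 5.9]
finger_gap: 0.0282
gripper_force: 39.6
```

>>> run_rows(ticks=[[[0, 0, 0, 0, 0, 0], [0, 0, 0, 0, 0, 0], [0, 0, 0, 0, 0, 0], [0, 0, 0, 0, 0, 0]]], aperture=0.05)

```text
time_s: 12.42
ee_pos: [0.4862, -0.1236, 0.0423]
ee_rot: [-0.328, -3.124, 0.0]
contact_force: [0.3, -0.1, -0.4]
finger_gap: 0.0496
gripper_force: 0.0
```

Scaled: -0.05 m is -0.8, -0.03 m is -0.48, -0.1717 rad / 3.1416 = -0.0547.

>>> run_rows(ticks=[[[0, 0, -0.48, 0, 0, 0], [0, 0, -0.8, 0, 0, 0], [0, 0, -0.8, 0, 0, 0], [0, 0, -0.48, 0, 0, -0.0547], [0, 0, 0, 0, 0, -0.0547], [0, 0, 0, 0, 0, -0.0547], [0, 0, 0, 0, 0, -0.0547], [0, 0, 0, 0, 0, -0.0547], [0, 0, 0, 0, 0, -0.0547], [0, 0, 0, 0, 0, -0.0547], [0, 0, 0, 0, 0, -0.0547], [0, 0, 0, 0, 0, -0.0547], [0, 0, 0, 0, 0, -0.0547]]])

```text
time_s: 14.05
ee_pos: [0.4861, -0.1235, 0.2022]
ee_rot: [2.157, -2.284, -0.0]
contact_force: [-0.4, 0.6, 0.3]
finger_gap: 0.0499
gripper_force: 0.0
```

>>> run_rows(ticks=[[[-0.816, -0.0448, 0, 0, 0, 0], [-0.816, -0.0448, 0, 0, 0, 0], [-0.816, -0.0448, 0, 0, 0, 0], [-0.816, -0.0448, 0, 0, 0, 0], [-0.816, -0.0448, 0, 0, 0, 0], [-0.816, -0.0448, 0, 0, 0, 0], [-0.816, -0.0448, 0, 0, 0, 0], [-0.816, -0.0448, 0, 0, 0, 0], [0, 0, 0, 0, 0, 0], [0, 0, 0, 0, 0, 0]]], aperture=0.06)

```text
time_s: 15.3
ee_pos: [0.5338, 0.2821, 0.2018]
ee_rot: [2.15, -2.289, -0.0]
contact_force: [-0.9, 0.0, 0.3]
finger_gap: 0.06
gripper_force: 0.0
```

Run:
```python
from h import *
from bench import *
import cv2,pickle
s=state();d={n:capture(n) for n in("scene","top","wrist")};pickle.dump((s,d),open("c4.pkl","wb"))
o=np.zeros((600,800,3),np.uint8);o[:384,:512]=d["wrist"]["frame"][:,:,::-1]
o[384:600,:512]=cv2.resize(d["scene"]["frame"][190:244,200:328,::-1],None,fx=4,fy=4,interpolation=2)
o[:384,512:]=cv2.resize(d["top"]["frame"][160:256,210:282,::-1],None,fx=4,fy=4,interpolation=2)
cv2.imwrite("pics/h4.png",o)
w=d["wrist"]
print([proj(w,np.array(x)) for x in [(.5348,.3369,.112),(.5299,.2271,.112),(.5157,.3723,.078),(.5017,.19,.078)]],s["joint_positions"].round(2))
```

```text
[array([259.8, 259.3]), array([257.8, 135.5]), array([279.3, 270. ]), array([287.8,  85.4])] [ 0.81  0.28 -0.22 -0.   -1.07 -0.87]
```

View pics/h4.png

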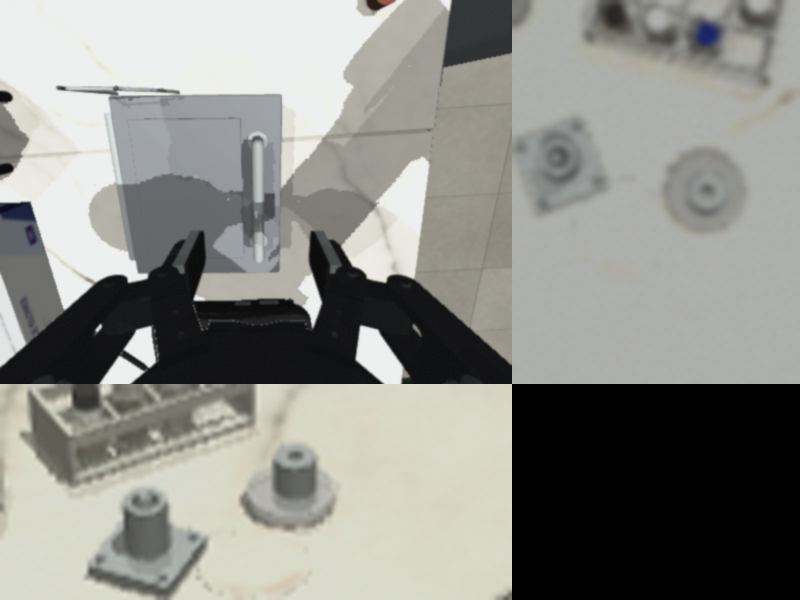

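Both sleeves stand correctly: wide on the gauge at (147,497) and narrow centred in the dish at (295,455). In the wrist view the bar runs from (258,135) to (260,262), parallel to the pads and about 1.5 mm nearer the robot than the TCP. I'll descend and grip it.

Scaled: 0.04 m is 0.64, 0.0015 m is 0.024.

>>> run_rows(ticks=[[[0, 0.024, 0.64, 0, 0, 0], [0, 0, 0.48, 0, 0, 0], [0, 0, 0.192, 0, 0, 0], [0, 0, 0.08, 0, 0, 0], [0, 0, 0, 0, 0, 0], [0, 0, 0, 0, 0, 0]]])

```text
time_s: 16.2
ee_pos: [0.5333, 0.2827, 0.1164]
ee_rot: [-2.149, 2.289, -0.0]
contact_force: [0.5, 0.8, 0.2]
finger_gap: 0.0602
gripper_force: 0.0
```

>>> run_rows(ticks=[[[0, 0, 0, 0, 0, 0], [0, 0, 0, 0, 0, 0], [0, 0, 0, 0, 0, 0], [0, 0, 0, 0, 0, 0], [0, 0, 0, 0, 0, 0], [0, 0, 0, 0, 0, 0], [0, 0, 0, 0, 0, 0]]], aperture=0, grip_force=60)

```text
time_s: 17.08
ee_pos: [0.5331, 0.2824, 0.1155]
ee_rot: [-2.15, 2.29, -0.0]
contact_force: [3.8, -0.7, 0.2]
finger_gap: 0.0079
gripper_force: 58.5
```

Scaled: -0.0134 m is -0.2144, -0.0127 m is -0.2032.

>>> run_rows(ticks=[[[0, -0.0816, -0.2144, 0, 0, 0], [0, 0, 0, 0, 0, 0], [0, -0.104, -0.2032, 0, 0, 0], [0, 0, 0, 0, 0, 0], [0, -0.1232, -0.192, 0, 0, 0], [0, 0, 0, 0, 0, 0]]])

```text
time_s: 17.82
ee_pos: [0.5514, 0.2813, 0.1535]
ee_rot: [2.15, -2.29, -0.002]
contact_force: [-4.5, 4.1, -2.5]
finger_gap: 0.0081
gripper_force: 58.9
```

>>> run_rows(ticks=[[[0, -0.144, -0.1776, 0, 0, 0], [0, 0, 0, 0, 0, 0], [0, -0.1616, -0.1632, 0, 0, 0], [0, 0, 0, 0, 0, 0]]])

```text
time_s: 18.32
ee_pos: [0.5694, 0.2803, 0.1752]
ee_rot: [2.15, -2.289, -0.003]
contact_force: [-12.3, 5.8, 6.5]
finger_gap: 0.0081
gripper_force: 59.5
```

Scaled: -0.0127 m is -0.2032, -0.001 m is -0.016.

>>> run_rows(ticks=[[[-0.016, -0.1648, -0.1568, 0, 0, 0], [0, 0, 0, 0, 0, 0], [0, -0.1792, -0.1376, 0, 0, 0], [0, 0, 0, 0, 0, 0], [-0.016, -0.2032, -0.104, 0, 0, 0], [0, 0, 0, 0, 0, 0]]])

```text
time_s: 19.08
ee_pos: [0.6043, 0.2786, 0.2008]
ee_rot: [2.149, -2.289, 0.001]
contact_force: [-10.6, -1.2, 10.6]
finger_gap: 0.0081
gripper_force: 60.1
```

>>> run_rows(ticks=[[[0, -0.2144, -0.088, 0, 0, 0], [0, 0, 0, 0, 0, 0], [0, -0.2144, -0.072, 0, 0, 0], [0, 0, 0, 0, 0, 0], [0, 0, 0, 0, 0, 0], [0, 0, 0, 0, 0, 0]]])

```text
time_s: 19.82
ee_pos: [0.6314, 0.2771, 0.2114]
ee_rot: [2.151, -2.29, 0.002]
contact_force: [-8.5, -3.0, 12.1]
finger_gap: 0.0078
gripper_force: 59.5
```

Run:
```python
from h import *
from bench import *
import cv2
s=state();c=capture("scene");w=capture("wrist")
p=s["ee_pos"]-[0,0,.003];a=np.array([.998,-.055]);h0=np.array([.5324,.282])
hx=(p[:2]-h0)@a-.13;hz=p[2]-.07
print("angle",np.degrees(np.arctan2(hz,-hx)-np.arctan2(.042,.13)),"radius",np.hypot(hx,hz),"want",np.hypot(.13,.042))
o=np.zeros((600,800,3),np.uint8);o[:384,:400]=w["frame"][:,56:456,::-1]
o[:600,400:]=cv2.resize(c["frame"][150:350,40:173,::-1],(400,600),interpolation=2)
cv2.imwrite("pics/f5.png",o)
```

```text
angle 59.499811329676916 radius 0.14181185351092562 want 0.13661625086350454
```

View pics/f5.png

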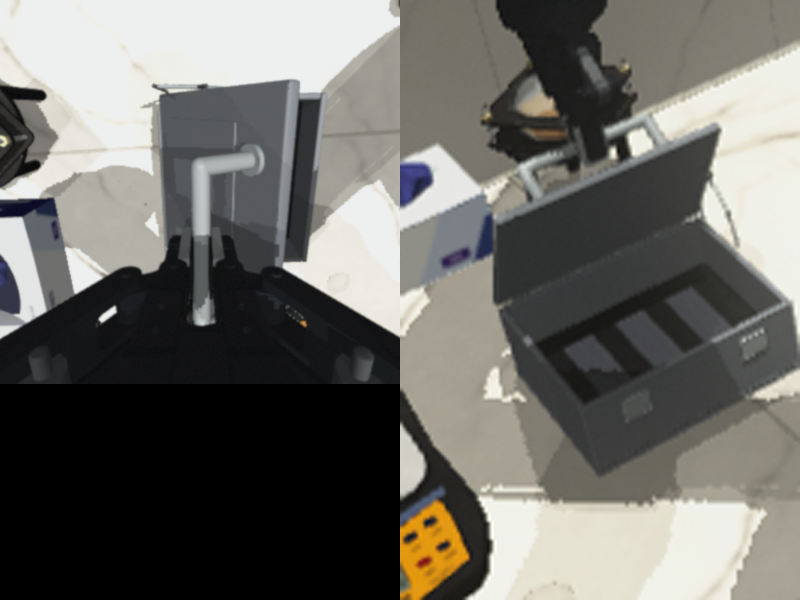

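The wrist crop shows the bar still between the pads at (202,240). The scene crop shows the lid open with front corners at about (495,218) and (718,127). I'll check the angle from those corners.

Run:
```python
from h import *
from bench import *
c=capture("scene");a=np.array([.998,-.055,0]);b=np.array([.055,.998,0]);H=np.array([.5324,.282,.07])+.13*a
for th in (50,55,60,65,70):
    t=np.radians(th);L=.152;k=.004
    q=lambda y:H+a*(-L*np.cos(t)+k*np.sin(t))+b*y+np.array([0,0,L*np.sin(t)+k*np.cos(t)])
    f=lambda X:(proj(c,X)-[40,150])*3.004+[400,0]
    print(th,f(q(.09)).round(),f(q(-.09)).round(),f(H+b*.09).round(),f(H-b*.09).round())
s=state();print(s["contact_force"],s["gripper_force"],s["ee_pos"])
```

```text
50 [514. 244.] [738. 146.] [500. 306.] [702. 212.]
55 [505. 229.] [729. 132.] [500. 306.] [702. 212.]
60 [496. 214.] [721. 118.] [500. 306.] [702. 212.]
65 [488. 199.] [712. 105.] [500. 306.] [702. 212.]
70 [479. 186.] [703.  94.] [500. 306.] [702. 212.]
[-8.37076886 -1.17275572 11.19439355] 59.471721053123474 [0.63136875 0.27713941 0.21136054]
```

```bash
python3 -c "
from bench import *
print(hand_in())"
```

```text
the job is handed in; nothing more can be done
None
```

The job is handed in, with no verdict returned: the wide sleeve is seated on the gauge pin, the narrow one stands in the reject dish, and the arm is holding the lid by its handle at about 59° (measured from the arm pose and the scene camera); I kept clear of the bystanders but did not re-measure them.

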